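# Load the balance rack with flange rings

## Task

Hang all four steel flange rings from the rack on the two pegs of the pivoting balance bar, two on each side, so that the bar ends level with the rings hanging freely. Share them out left and right as you go, so that the bar is never more than one ring out of balance and is never pushed further down than one ring would tilt it; do not drop a ring, and leave the bottle, plate and gauge where they are.

Things in the scene. Friction and masses are not known exactly. Their poses are not given: they have to be found in the camera images.
- balance_stand: fixed dark foot plate (150 x 120 x 12 mm) with a blue column, 150 mm high, that carries the bar. Origin on the worktop straight below the bar's pivot; x axis level along the pegs, away from the robot, from their tips to the bar; y to the left along the bar.
- balance_bar (a joint): tilt in rad of the aluminium bar (250 mm long, 24 mm high, 12 mm thick, pivot at its middle, 130 mm up; brass bob below). 0 = level; positive = left end (yellow cap) up, right end (red cap) down. Spring-centred and damped: one ring on a peg tilts it about 0.12 rad (that peg sinks 12 mm), two rings more on one side about 0.24; stops at 0.26.
- peg_left (a point): middle of the left peg, on its axis; moves with the bar. A level round steel rod, 16 mm diameter, sticking out of the bar towards the robot, 100 mm left of the pivot. x axis: along the peg, tip to bar; y: left; z: up. Bar face at x = +52 mm; tip collar (26 mm diameter) at x = -54 to -61. It holds two rings, e.g. at x = +32 and -30 mm; a hanging ring's middle is 15 mm below this axis.
- peg_right (a point): the same point of the right peg, 100 mm right of the pivot; same size, same axes
- ring_rack: fixed blue-ended rack, 108 x 272 mm, 86 mm to the top of its pins. Origin on the worktop under its middle, y axis along its length. Two rails along y carry four rings standing on edge, their middles at y = -93, -31, +31 and +93 mm, 106 mm above the worktop; black pins keep each ring upright (a ring must rise 40 mm to clear them).
- flange_a_mid (a point): steel flange ring, 112 mm outer diameter, 27 mm thick, bore 44 mm clear, about 0.6 kg; this point is its middle, its z axis is the ring's axis (either sense). Stands on edge in the rack at the start, so its top is 56 mm above this point and its two flat faces can be pinched from above.
- flange_b_mid (a point): steel flange ring, 112 mm outer diameter, 27 mm thick, bore 44 mm clear, about 0.6 kg; this point is its middle, its z axis is the ring's axis (either sense). Stands on edge in the rack at the start, so its top is 56 mm above this point and its two flat faces can be pinched from above.
- flange_c_mid (a point): steel flange ring, 112 mm outer diameter, 27 mm thick, bore 44 mm clear, about 0.6 kg; this point is its middle, its z axis is the ring's axis (either sense). Stands on edge in the rack at the start, so its top is 56 mm above this point and its two flat faces can be pinched from above.
- flange_d_mid (a point): steel flange ring, 112 mm outer diameter, 27 mm thick, bore 44 mm clear, about 0.6 kg; this point is its middle, its z axis is the ring's axis (either sense). Stands on edge in the rack at the start, so its top is 56 mm above this point and its two flat faces can be pinched from above.
- oil_bottle: yellow oil bottle with a red spout, 44 mm wide, 143 mm high, standing; origin under its middle. A bystander: leave it where it is.
- sample_plate: flat grey sample plate, 40 x 80 x 8 mm, lying; origin under its middle. A bystander: leave it where it is.
- plug_gauge: plug gauge, a 98 mm long, 24 mm thick steel rod with a red band, lying; origin under its middle. A bystander: leave it where it is.

How it is judged (in metres and radians):
At the end, for the whole second after the job is handed in: each of the four rings hangs on one of the pegs (its middle 6 to 23 mm below the peg's axis, within 16 mm of it sideways, and between bar and tip collar), the bar is level within 0.06 rad (so two rings on each side) and at rest (below 0.05 rad/s) (((x of flange_a_mid in the frame of peg_left between -0.045 and 0.045 m and y of flange_a_mid in the frame of peg_left between -0.016 and 0.016 m and z of flange_a_mid in the frame of peg_left between -0.023 and -0.006 m) or (x of flange_a_mid in the frame of peg_right between -0.045 and 0.045 m and y of flange_a_mid in the frame of peg_right between -0.016 and 0.016 m and z of flange_a_mid in the frame of peg_right between -0.023 and -0.006 m)) and ((x of flange_b_mid in the frame of peg_left between -0.045 and 0.045 m and y of flange_b_mid in the frame of peg_left between -0.016 and 0.016 m and z of flange_b_mid in the frame of peg_left between -0.023 and -0.006 m) or (x of flange_b_mid in the frame of peg_right between -0.045 and 0.045 m and y of flange_b_mid in the frame of peg_right between -0.016 and 0.016 m and z of flange_b_mid in the frame of peg_right between -0.023 and -0.006 m)) and ((x of flange_c_mid in the frame of peg_left between -0.045 and 0.045 m and y of flange_c_mid in the frame of peg_left between -0.016 and 0.016 m and z of flange_c_mid in the frame of peg_left between -0.023 and -0.006 m) or (x of flange_c_mid in the frame of peg_right between -0.045 and 0.045 m and y of flange_c_mid in the frame of peg_right between -0.016 and 0.016 m and z of flange_c_mid in the frame of peg_right between -0.023 and -0.006 m)) and ((x of flange_d_mid in the frame of peg_left between -0.045 and 0.045 m and y of flange_d_mid in the frame of peg_left between -0.016 and 0.016 m and z of flange_d_mid in the frame of peg_left between -0.023 and -0.006 m) or (x of flange_d_mid in the frame of peg_right between -0.045 and 0.045 m and y of flange_d_mid in the frame of peg_right between -0.016 and 0.016 m and z of flange_d_mid in the frame of peg_right between -0.023 and -0.006 m)) and value of joint balance_bar between -0.06 and 0.06 rad and velocity of joint balance_bar between -0.05 and 0.05 rad/s); the robot touches nothing.
It fails at once if the bar is tilted more than 0.18 rad either way (more than one ring out of balance, or pushed down hard) (value of joint balance_bar above 0.18 rad or value of joint balance_bar below -0.18 rad).
It fails at once if a ring is dropped onto the worktop (its middle less than 50 mm above it) (height (world z) of any of flange_a_mid, flange_b_mid, flange_c_mid, flange_d_mid below 0.05 m).
It fails at once if the oil bottle, sample plate or plug gauge is moved more than 40 mm, or the bottle is tipped (distance of any of oil_bottle, sample_plate, plug_gauge from where it was at the start of the episode above 0.04 m or angle between oil_bottle's own z axis and vertical above 0.4 rad).
It also fails if it takes over 72 s, if anything falls off the work surface, if the arm or the gripper's body presses on something with over 40 N, if the wrist force passes 120 N, or if a joint passes its speed limit or range.

## Robot

A 6-joint arm with a two-finger parallel gripper is mounted at the origin on a cart in front of the work surface, level with it; the furniture and walls round the work are solid. World frame = base frame: x ahead of the robot, y to its left, z up, the work surface at z = 0. Lengths are in m, angles in degrees, forces in N, time in s.
With the tool pointing down it reaches from about 0.3 to 0.75 m from the base axis. Payload 8.5 kg.
Tool frame: the origin (TCP) lies on the centre line of the jaws, within the pads' length; the fingertips stand ahead of it and the grasp point (between the pads) lies 3 mm ahead of it (tip_reach is the z of the fingertips in the tool frame, in m); z points along the fingers, y is the line along which they close (so a half turn about z gives the same grasp; the last joint's range is limited). The gripper opens to 85 mm and grips with 20 to 120 N. Pads are 22 mm wide; open, the fingers measure 114 mm over their backs; the gripper's body (76 mm by 85 mm) begins 54 mm behind the grasp point. The pads swing forward as they close: fully open they stand 13 mm farther back than shut.
Start: joints at [58.826, 21.807, 74.336, -0, 83.858, -12.336], TCP at [0.178, 0.521, 0.253] pointing down, gripper open.
Joint ranges: [-178.18, 178.18], [-50.72, 133.34], [12.68, 142.11], [-81.47, 261.47], [9.98, 163.14], [-165.26, 165.26]. Speed limits (degrees/s): [136.94, 136.94, 180, 180, 180, 180].

## Interface

Orientations are given as [roll, pitch, yaw] about the fixed x, y, z axes, in that order (R = Rz(yaw) Ry(pitch) Rx(roll)).
In Python, from rig import read_state, read_camera, sign_off, tip_reach gives the robot as it stands. The module is installed in compiled form; this text tells all that it offers.
- The arm moves only by the tool step_arm, never from a script. Its argument "commands" is a list of rows, each a list of 5 numbers: the shift along the tool's x, y, z in m, then the turn about the tool's z in rad, then the closure in counts, from 0 (fully open) to 255 (shut). A call has 1 to 20 rows; each row shifts and turns the commanded pose from where the row before left it, along the tool's axes as they then stand; what a row does not reach is not made up. A row lasts 1/10 s, in which the tool goes at most 50 mm and 8.59 degrees, less where a joint would pass 70% of its speed; a pose out of reach is approached as far as the arm can. A call with a gripper value outside its range is refused whole. The fingers move at their own pace and stop on an object; "grip_force" is the grip in N (left out, the last holds). Time passes only in rows, so rows that do not move let the fingers close. It gives the time, the measured TCP pose, the force, the opening and the grip force at its end, in the units of the state.
- read_state(): the state, without advancing time (a new reading comes with each control period).
- read_camera(name): name is "scene" or "side" or "wrist"; returns a dict with "img" (480x640x3 uint8, red, green, blue), "z_map" (480x640 float32, m along the optical axis (not along the pixel's ray), 0 where there is no reading), "fx", "fy", "cx", "cy" (pixels), "extrinsics" (4x4, takes a point from camera to world coordinates). Camera axes: x right, y down, z forward; pixel columns grow to the right and rows downward; lengths in m; the calibration is good to about 2 mm. The wrist camera is an equidistant fisheye: a pixel r from the principal point sees the ray r / f radians off the axis. A picture is of the moment at which its call begins.
- sign_off(): hands the job in; it is judged then, once.
The state is a dict: "clock": time; "joints": joint angles; "joint_vel": joint speeds; "joint_efforts": joint torques, N m; "ee_pos": TCP position; "ee_rot": TCP orientation; "ft_force": force on the tool from outside, world axes, zero at the start; "torque": the same for the moment, N m; "gripper_width": finger opening in m; "grip_force": force on a finger pad.
Only numpy, scipy, OpenCV 4.12 (cv2) and the standard library are available. Lean on these libraries where they do the work, as an engineer would, in place of code of your own. Each camera call takes 0.05 s, during which the arm holds its last target. There are 200 camera calls.

## Working session

There is one attempt and no reset: what is moved stays moved. The work goes in short steps, Python scripts to look and compute and a tool call to move; the robot and the scene stay as the last step left them, time stands still between calls to the robot, and variables do not carry over. Pictures are saved under pics/ and viewed, at most 10 in all, crops included, and the job is handed in when it is done.

Besides the shell and the picture viewer there is one more tool, called after "Call:" as name(argument=value, ...), one argument or row to a line, values as JSON. step_arm: Moves the arm, as the interface text tells. Its arguments: {"type":"object","properties":{"commands":{"type":"array"},"grip_force":{"type":"number"}},"required":["commands"]}

```bash
mkdir -p pics
cat > h.py <<'E'
import numpy as np, cv2
from rig import read_state, read_camera, sign_off, tip_reach
def cloud(c):
    z=c["z_map"]; v,u=np.mgrid[0:480,0:640]
    P=np.stack([(u-c["cx"])/c["fx"]*z,(v-c["cy"])/c["fy"]*z,z,np.ones_like(z)],-1)
    W=(P@c["extrinsics"].T)[...,:3]; W[z<=0]=np.nan
    return W
E
python3 - <<'E'
from h import *
print(read_state(), tip_reach)
for n in("scene","side"):
    c=read_camera(n); cv2.imwrite(f"pics/{n}0.png",c["img"][...,::-1]); np.savez(f"{n}0.npz",**c)
    print(n,c["fx"],c["extrinsics"].round(3).tolist(),(c["z_map"]>0).mean())
E
```

```text
{'clock': 0.0, 'joints': array([ 5.88253010e+01,  2.18427926e+01,  7.43841923e+01, -6.06277144e-04,
        8.38581103e+01, -1.23354817e+01]), 'joint_vel': array([ 0.0137562 , -0.04849642,  0.01733082,  0.01280782, -0.00110274,
        0.05072766]), 'joint_efforts': array([-1.70125055e-03, -4.48464417e+01, -2.31273079e+01, -2.33812070e-04,
        4.91895524e-03,  9.33358223e-06]), 'ee_pos': array([0.17746955, 0.5203122 , 0.25269817]), 'ee_rot': array([-1.79916741e+02, -1.75905683e-02,  1.61160835e+02]), 'ft_force': array([-0.21220025, -0.82467508,  0.48989844]), 'torque': array([0.0043859 , 0.0906598 , 0.02051766]), 'grip_force': 0.0, 'gripper_width': 0.0854523725492671} 0.022
scene 457.3825691396509 [[0.665, -0.575, 0.477, 0.032], [-0.747, -0.499, 0.439, -0.417], [-0.015, -0.648, -0.761, 0.98], [0.0, 0.0, 0.0, 1.0]] 0.979912109375
side 486.99492946542557 [[0.729, -0.374, 0.574, -0.123], [-0.685, -0.404, 0.607, -0.655], [0.005, -0.835, -0.55, 0.776], [0.0, 0.0, 0.0, 1.0]] 0.9478515625
```

View pics/scene0.png

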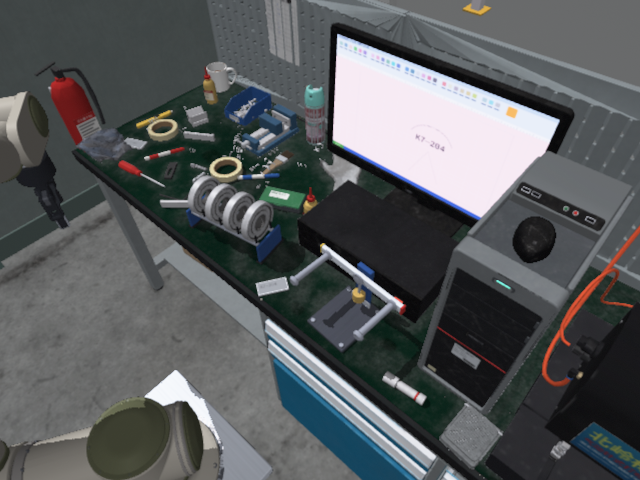

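View pics/side0.png

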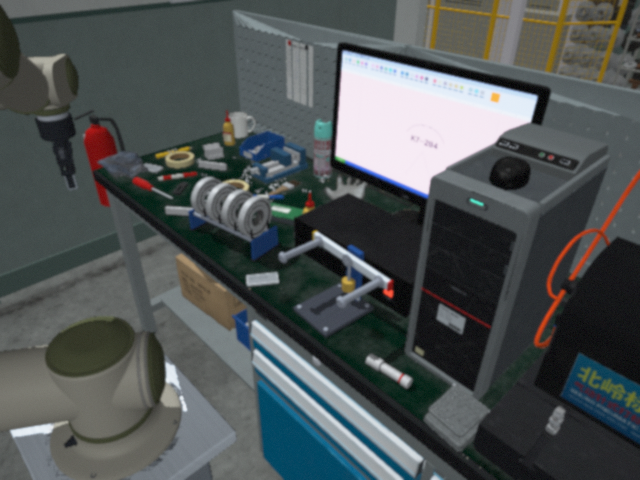

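The scene view shows the rack with four rings at about (230,215). The bar runs from its yellow cap (325,250) to its red cap (400,305), with peg tips at (295,280) and (362,335). The bottle is at (310,200), the gauge at (405,388) and the plate at (272,287). Next I'll measure positions from depth.

Run:
```python
from h import *
for n in("scene","side"):
    c=dict(np.load(f"{n}0.npz")); W=cloud(c); I=c["img"].astype(int); R,G,B=I[...,0],I[...,1],I[...,2]
    hsv=cv2.cvtColor(c["img"],cv2.COLOR_RGB2HSV)
    box=np.zeros((480,640),bool); box[165:270,180:290]=1
    def st(m,t): 
        p=W[m]; p=p[np.isfinite(p[:,0])]; 
        if len(p): print(n,t,len(p),np.median(p,0).round(4),np.percentile(p,2,axis=0).round(3),np.percentile(p,98,axis=0).round(3))
        return p
    st(box&(G>R+15)&(G>B+5),"mat")
    blue=box&(hsv[...,0]>100)&(hsv[...,0]<125)&(hsv[...,1]>150)
    p=st(blue,"rack blue")
    ring=box&(W[...,2]>0.10)&(W[...,2]<0.175)
    p=st(ring,"rings")
    # top view rect of rings
    r=cv2.minAreaRect(p[:,:2].astype(np.float32)); print("rect",r,cv2.boxPoints(r).round(3).tolist())
    b2=np.zeros((480,640),bool); b2[220:350,270:420]=1
    st(b2&(R>150)&(G<70)&(B<70),"redcap")
    st(b2&(hsv[...,0]>18)&(hsv[...,0]<32)&(hsv[...,1]>130)&(W[...,2]>0.11),"yelcap")
    grey=b2&(hsv[...,1]<60)&(hsv[...,2]>100)&(W[...,2]>0.1)&(W[...,2]<0.16)
    p=st(grey,"bar+pegs"); 
    r=cv2.minAreaRect(p[:,:2].astype(np.float32)); print("rect",r,cv2.boxPoints(r).round(3).tolist())
    np.save(n+"_bar.npy",p)
    l,k=cv2.connectedComponents(grey.astype(np.uint8))
```

```text
scene mat 2729 [0.5966 0.4137 0.0044] [0.415 0.245 0.   ] [0.797 0.708 0.029]
scene rack blue 655 [0.5329 0.2487 0.0321] [0.452 0.237 0.004] [0.77  0.521 0.068]
scene rings 2378 [0.5076 0.3463 0.1374] [0.455 0.263 0.102] [0.576 0.465 0.163]
rect ((0.5187316536903381, 0.3701041042804718), (0.11339651048183441, 0.2122761458158493), 8.791902542114258) [[0.44600000977516174, 0.4659999907016754], [0.4790000021457672, 0.25699999928474426], [0.5910000205039978, 0.27399998903274536], [0.5590000152587891, 0.48399999737739563]]
scene redcap 9 [ 0.5475 -0.1775  0.1418] [ 0.539 -0.179  0.062] [ 0.605 -0.128  0.144]
scene yelcap 14 [0.5573 0.0725 0.1413] [0.554 0.07  0.123] [0.57  0.074 0.146]
scene bar+pegs 1512 [ 0.5423 -0.07    0.1383] [ 0.428 -0.167  0.123] [0.562 0.06  0.145]
rect ((0.49824368953704834, -0.04887412488460541), (0.24564790725708008, 0.13288089632987976), 85.9823989868164) [[0.4230000078678131, -0.16699999570846558], [0.5559999942779541, -0.17599999904632568], [0.5730000138282776, 0.0689999982714653], [0.4410000145435333, 0.07800000160932541]]
side mat 2331 [0.5649 0.4164 0.003
[... 324 characters left out ...]
643730164, 0.04100000113248825], [0.5839999914169312, 0.03799999877810478], [0.593999981880188, 0.47600001096725464], [0.44699999690055847, 0.4790000021457672]]
side redcap 23 [ 0.6031 -0.142   0.0541] [ 0.538 -0.18   0.04 ] [ 0.607 -0.118  0.143]
side yelcap 3 [0.5585 0.0729 0.1418] [0.557 0.071 0.111] [0.602 0.115 0.144]
side bar+pegs 1520 [ 0.5426 -0.0688  0.1365] [ 0.427 -0.167  0.108] [0.564 0.062 0.144]
rect ((0.5172436833381653, -0.03125399351119995), (0.28387901186943054, 0.17090390622615814), 86.29076385498047) [[0.4230000078678131, -0.16699999570846558], [0.5929999947547913, -0.17800000309944153], [0.6119999885559082, 0.10499999672174454], [0.4410000145435333, 0.11599999666213989]]
```

Run:
```python
from h import *
from scipy.optimize import least_squares
for n in("scene","side"):
    c=dict(np.load(f"{n}0.npz")); W=cloud(c)
    # rings: per-ring near-face points & top cylinder
    v,u=np.mgrid[0:480,0:640]; box=(v>165)&(v<270)&(u>180)&(u<290)
    m=box&(W[...,2]>0.13)&(W[...,2]<0.175)&(W[...,1]>.22)&(W[...,1]<.52); p=W[m].astype(np.float64)
    # outer cylinder: r=56, axis at z=.106 with dir yaw a: keep points near 56 radius
    def res(q,p): 
        d=-(p[:,0]-q[0])*np.cos(q[1])-(p[:,1]-.37)*np.sin(q[1]); return np.hypot(d,p[:,2]-q[2])-.056
    q=np.array([.519,np.radians(8.8),.106])
    for t in(.008,.004,.003,.003):
        s=abs(res(q,p))<t; q=least_squares(res,q,args=(p[s],)).x
    print(n,"axis x at y=.37",q[0].round(4),"yaw",np.degrees(q[1]).round(2),"z",q[2].round(4),s.sum())
    yy=-(p[:,0]-q[0])*np.sin(q[1])+(p[:,1]-.37)*np.cos(q[1])
    ys=np.sort(yy[s]); cl=np.split(ys,np.where(np.diff(ys)>.008)[0]+1)
    print([(len(k),k[:3].mean().round(4),k[-3:].mean().round(4)) for k in cl if len(k)>10])
    # bar & pegs
    b=np.load(n+"_bar.npy").astype(np.float64); b=b[b[:,2]>.118]
    a=np.radians(-4.); o=np.array([.55,-.05])
    for it in range(3):
        X=(b[:,0]-o[0])*np.cos(a)+(b[:,1]-o[1])*np.sin(a); Y=-(b[:,0]-o[0])*np.sin(a)+(b[:,1]-o[1])*np.cos(a)
        top=(b[:,2]>.139)&(abs(X)<.012)
        k=np.polyfit(Y[top],X[top],1); a-=np.arctan(k[0])
    print("bar yaw",np.degrees(a).round(2),"zt",b[top,2].mean().round(4),"Xtop",np.percentile(X[top],[2,50,98]).round(4),"Y",np.percentile(Y[top],[1,99]).round(4))
    for sd in(1,-1):
        pg=(X<-.02)&(sd*(Y)>.05)&(b[:,2]<.15)
        Xp,Yp,Zp=X[pg],Y[pg],b[pg,2]
        rod=(Xp>-.095)
        f=lambda q:np.hypot(Yp[rod]-q[0]-q[2]*(Xp[rod]+.05),Zp[rod]-q[1])-.008
        r=least_squares(f,[sd*.1,.13,0],loss="soft_l1",f_scale=.001).x
        print(sd,"peg Y,z,slope",r.round(4),"tip X",np.percentile(Xp,[0,1,3]).round(4),"world mid",(o+np.array([[np.cos(a),-np.sin(a)],[np.sin(a),np.cos(a)]])@[np.percentile(Xp,1)+.061,r[0]]).round(4))
```

```text
scene axis x at y=.37 0.5194 yaw 9.0 z 0.1061 859
[(230, np.float64(-0.1052), np.float64(-0.0831)), (219, np.float64(-0.0432), np.float64(-0.0208)), (205, np.float64(0.0191), np.float64(0.0415)), (205, np.float64(0.0804), np.float64(0.1034))]
bar yaw -3.98 zt 0.1426 Xtop [-0.0073  0.0012  0.0087] Y [-0.1222  0.1164]
1 peg Y,z,slope [0.0987 0.1309 0.0053] tip X [-0.1181 -0.1177 -0.1169] world mid [0.5003 0.0524]
-1 peg Y,z,slope [-0.1018  0.1309 -0.0137] tip X [-0.1182 -0.1176 -0.1172] world mid [ 0.4864 -0.1476]
side axis x at y=.37 0.5187 yaw 9.0 z 0.1053 642
[(178, np.float64(-0.1076), np.float64(-0.0835)), (165, np.float64(-0.045), np.float64(-0.0212)), (162, np.float64(0.0167), np.float64(0.0406)), (137, np.float64(0.0778), np.float64(0.1014))]
bar yaw -3.99 zt 0.1419 Xtop [-0.0068  0.0007  0.0091] Y [-0.1225  0.1161]
1 peg Y,z,slope [0.0979 0.1302 0.002 ] tip X [-0.1198 -0.1184 -0.1177] world mid [0.4996 0.0517]
-1 peg Y,z,slope [-0.1021  0.1301  0.0116] tip X [-0.1188 -0.1185 -0.1177] world mid [ 0.4855 -0.1479]
```

Call:
step_arm(
  commands=[
    [0,0,0,-0.1215,120],
    [0,0,0,-0.1215,120],
    [0,0,0,-0.1215,120],
    [0,0,0,-0.1215,120],
    [-0.0314,-0.0295,0,0,120],
    [-0.0314,-0.0295,0,0,120],
    [-0.0314,-0.0295,0,0,120],
    [-0.0314,-0.0295,0,0,120],
    [-0.0314,-0.0295,0,0,120],
    [-0.0314,-0.0295,0,0,120],
    [-0.0314,-0.0295,0,0,120],
    [-0.0314,-0.0295,0,0,120],
    [-0.0314,-0.0295,0,0,120],
    [-0.0314,-0.0295,0,0,120],
    [0,0,0.02,0,120],
    [0,0,0,0,120],
  ],
  grip_force=80,
)

```text
clock: 1.7
ee_pos: [0.5336, 0.2772, 0.2304]
ee_rot: [-180.0, -0.3, -171.1]
ft_force: [-0.5, 0.7, -0.6]
gripper_width: 0.0454
grip_force: 0.0
```

Call:
step_arm(
  commands=[
    [0,0,0.026,0,120],
    [0,0,0.026,0,120],
    [0,0,0.0244,0,120],
    [0,0,0,0,120],
    [0,0,0,0,230],
    [0,0,0,0,230],
    [0,0,0,0,230],
    [0,0,0,0,230],
    [0,0,0,0,230],
    [0,0,0,0,230],
  ],
)

```text
clock: 2.7
ee_pos: [0.5341, 0.2789, 0.1588]
ee_rot: [179.9, 0.1, -171.0]
ft_force: [-3.6, 1.5, 5.8]
gripper_width: 0.0257
grip_force: 80.2
```

Run:
```python
from h import *
c=read_camera("side"); cv2.imwrite("pics/side1.png",cv2.resize(c["img"][120:300,140:380,::-1],(800,600)))
s=read_state(); print(s['ft_force'],s['gripper_width'],s['grip_force'])
```

```text
[-2.88201105  0.45462418  6.07733082] 0.025438638539399035 80.24498999118805
```

View pics/side1.png

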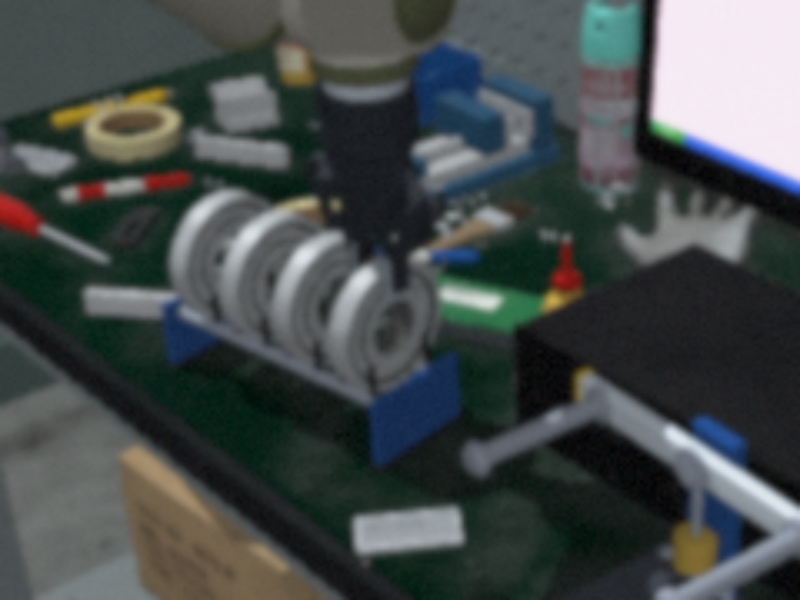

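The ring is gripped, with the fingertip at crop (400,275) just above the bore edge. Now I'll lift clear of the neighbouring rings and turn.

Call:
step_arm(
  commands=[
    [0,0,-0.02,0,230],
    [0,0,-0.035,0,230],
    [0,0,-0.04,0,230],
    [0,0,-0.035,0,230],
    [0,0,0,0.1383,230],
    [0,0,0,0.1383,230],
    [0,0,0,0.1383,230],
    [0,0,0,0.1383,230],
    [0,0,0,0.1383,230],
    [0,0,0,0.1383,230],
    [0,0,0,0.1383,230],
    [0,0,0,0.1383,230],
    [0,0,0,0.1383,230],
    [0,0,0,0.1383,230],
    [0,0,0,0.1383,230],
    [0,0,0,0.1383,230],
    [0,0,0,0.1383,230],
    [0,0,0,0,230],
  ],
)

```text
clock: 4.55
ee_pos: [0.5337, 0.2781, 0.2864]
ee_rot: [-179.9, 0.0, 85.9]
ft_force: [0.2, 0.2, -6.9]
gripper_width: 0.0253
grip_force: 80.1
```

Call:
step_arm(
  commands=[
    [-0.0428,-0.0108,0,0,230],
    [-0.0428,-0.0108,0,0,230],
    [-0.0428,-0.0108,0,0,230],
    [-0.0428,-0.0108,0,0,230],
    [-0.0428,-0.0108,0,0,230],
    [-0.0428,-0.0108,0,0,230],
    [-0.0428,-0.0108,0,0,230],
    [-0.0428,-0.0108,0,0,230],
    [-0.0428,-0.0108,0,0,230],
    [-0.0428,-0.0108,0,0,230],
    [0,0,0.035,0,230],
    [0,0,0.035,0,230],
    [0,0,0.0295,0,230],
    [0,0,0,0,230],
    [0,0,0,0,230],
  ],
)

```text
clock: 6.05
ee_pos: [0.3966, -0.1413, 0.1883]
ee_rot: [180.0, 0.0, 86.1]
ft_force: [0.4, -0.9, -5.9]
gripper_width: 0.0255
grip_force: 80.8
```

```bash
cat > ring.py <<'E'
from h import *
from scipy.optimize import least_squares
import sys
def ring(png=None):
    s=read_state(); t=s['ee_pos']; out=[]
    for n in("scene","side"):
        c=read_camera(n); W=cloud(c).astype(float)
        if png and n=="scene": cv2.imwrite(png,c["img"][...,::-1])
        a=np.radians(-4.); X=(W[...,0]-t[0])*np.cos(a)+(W[...,1]-t[1])*np.sin(a); Y=-(W[...,0]-t[0])*np.sin(a)+(W[...,1]-t[1])*np.cos(a); Z=W[...,2]
        m=(abs(X)<.02)&(abs(Y)<.075)&(Z<t[2]-.018)&(Z>t[2]-.12)
        X,Y,Z=X[m],Y[m],Z[m]; q=np.array([0,t[2]-.052]); f=lambda q,y,z:np.hypot(y-q[0],z-q[1])-.056
        for k in(.012,.005,.003,.003):
            ok=abs(f(q,Y,Z))<k; q=least_squares(f,q,args=(Y[ok],Z[ok])).x
        print(n,"ring rel TCP y",q[0].round(4),"z",(q[1]-t[2]).round(4),"absz",q[1].round(4),"n",ok.sum(),"X faces",np.percentile(X[ok],[1,50,99]).round(4))
    print("tcp",t.round(4),s['ee_rot'].round(2),s['ft_force'].round(1))
    for nm,p in(("L",(.500,.052)),("R",(.486,-.148))):
        d=t[:2]-p; print(nm,"tcp in peg frame",(d[0]*np.cos(a)+d[1]*np.sin(a)).round(4),(-d[0]*np.sin(a)+d[1]*np.cos(a)).round(4))
if __name__=="__main__": ring(*sys.argv[1:])
E
python3 ring.py pics/s2.png
```

```text
scene ring rel TCP y 0.0025 z -0.0443 absz 0.1439 n 217 X faces [-0.0142 -0.0106  0.0056]
side ring rel TCP y -0.0004 z -0.0469 absz 0.1414 n 307 X faces [-0.0144 -0.0101  0.0062]
tcp [ 0.3966 -0.1413  0.1883] [1.7998e+02 2.0000e-02 8.6120e+01] [ 0.4 -0.9 -5.9]
L tcp in peg frame -0.0897 -0.2
R tcp in peg frame -0.0897 0.0004
```

View pics/s2.png

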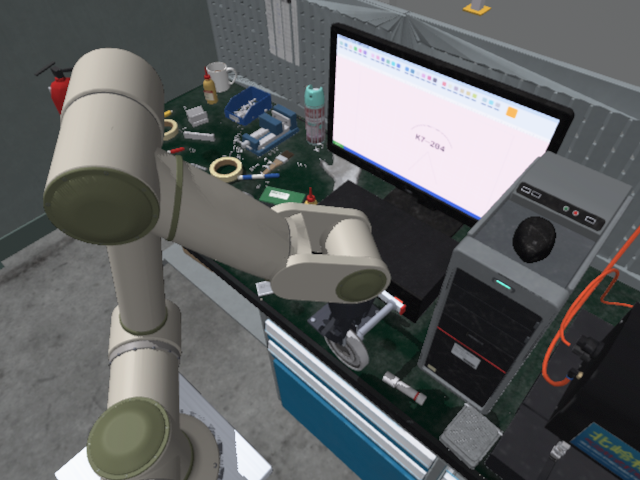

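The held ring, at (347,350), is lined up with the right peg. I'll lower about 10 mm and slide it on in stages.

Call:
step_arm(
  commands=[
    [0,0,0.0103,0,230],
    [0,0,0,0,230],
    [0,0.01,0,0,230],
    [0,0.015,0,0,230],
    [0,0.015,0,0,230],
    [0,0.0,0,0,230],
  ],
)

```text
clock: 6.75
ee_pos: [0.4385, -0.1445, 0.178]
ee_rot: [179.8, 0.1, 86.1]
ft_force: [1.0, 0.3, -6.3]
gripper_width: 0.0254
grip_force: 81.0
```

```bash
python3 ring.py
```

```text
scene ring rel TCP y 0.0021 z -0.0442 absz 0.1338 n 220 X faces [-0.0141 -0.0104  0.0049]
side ring rel TCP y 0.0004 z -0.047 absz 0.131 n 299 X faces [-0.0158 -0.0116  0.0038]
tcp [ 0.4385 -0.1445  0.178 ] [1.7983e+02 8.0000e-02 8.6060e+01] [ 1.   0.3 -6.3]
L tcp in peg frame -0.0477 -0.2003
R tcp in peg frame -0.0477 0.0002
```

Call:
step_arm(
  commands=[
    [0,0.018,0,0,230],
    [0,0.018,0,0,230],
    [0,0.018,0,0,230],
    [0,0.0177,0,0,230],
    [0,0,0,0,230],
    [0,0,0.005,0,230],
    [0,0,0.005,0,230],
    [0,0,0.004,0,230],
    [0,0,0.0,0,230],
    [0,0,0,0,230],
  ],
)

```text
clock: 7.85
ee_pos: [0.5073, -0.1489, 0.163]
ee_rot: [-180.0, -0.0, 86.0]
ft_force: [-1.7, -1.1, -4.2]
gripper_width: 0.0256
grip_force: 81.6
```

Call:
step_arm(
  commands=[
    [0,0,0.003,0,230],
    [0,0,0.003,0,230],
    [0,0,0.002,0,230],
    [0,0,0,0,230],
    [0,0,0,0,230],
  ],
)

```text
clock: 8.35
ee_pos: [0.5076, -0.1487, 0.155]
ee_rot: [-180.0, -0.0, 86.0]
ft_force: [-4.1, 2.1, 1.0]
gripper_width: 0.0256
grip_force: 82.2
```

```bash
cat > tilt.py <<'E'
from h import *
# bar tilt from bar-top heights (bar surface 12mm thick around X=+58 in the peg frame)
for n in("scene","side"):
    c=read_camera(n); W=cloud(c).astype(float); a=np.radians(-4.)
    o=(np.array([.500,.052])+[.486,-.148])/2
    X=(W[...,0]-o[0])*np.cos(a)+(W[...,1]-o[1])*np.sin(a); Y=-(W[...,0]-o[0])*np.sin(a)+(W[...,1]-o[1])*np.cos(a); Z=W[...,2]
    m=(abs(X-.058)<.007)&(abs(Y)<.128)&(Z>.115)&(Z<.175); x,y,z=X[m],Y[m],Z[m]
    k=np.polyfit(y,z,1)
    for i in range(6):
        r=z-np.polyval(k,y); ok=abs(r)<(.012,.006,.004,.003,.003,.003)[i]; k=np.polyfit(y[ok],z[ok],1)
    print(n,"tilt",np.arctan(k[0]).round(3),"ztop",k[1].round(4),"n",ok.sum(),"Y",y[ok].min().round(3),y[ok].max().round(3))
s=read_state(); print(s['clock'],s['ee_pos'].round(4),s['ft_force'].round(1))
E
python3 tilt.py
```

```text
scene tilt 0.128 ztop 0.1421 n 117 Y -0.128 -0.002
side tilt 0.132 ztop 0.142 n 241 Y -0.128 0.123
8.45 [ 0.5076 -0.1487  0.1551] [-4.8  1.4  0.5]
```

Call:
step_arm(
  commands=[
    [0,0,0,0,155],
    [0,0,0,0,155],
    [0,0,0,0,155],
    [0,0,-0.01,0,150],
    [0,0,-0.02,0,145],
    [0,0,-0.04,0,120],
    [0,0,-0.04,0,120],
    [0,0,0,0,120],
  ],
)

```text
clock: 9.25
ee_pos: [0.5092, -0.1496, 0.2712]
ee_rot: [179.4, 0.3, 86.0]
ft_force: [0.2, -0.4, -0.4]
gripper_width: 0.0454
grip_force: 0.0
```

```bash
python3 tilt.py
```

```text
scene tilt 0.12 ztop 0.1425 n 444 Y -0.128 0.125
side tilt 0.115 ztop 0.1419 n 399 Y -0.127 0.124
9.35 [ 0.5078 -0.1489  0.2662] [ 0.1 -0.5 -0.1]
```

Call:
step_arm(
  commands=[
    [0.0445,-0.0017,0,0,120],
    [0.0445,-0.0017,0,0,120],
    [0.0445,-0.0017,0,0,120],
    [0.0445,-0.0017,0,0,120],
    [0.0445,-0.0017,0,0,120],
    [0.0445,-0.0017,0,0,120],
    [0.0445,-0.0017,0,0,120],
    [0.0445,-0.0017,0,0,120],
    [0.0445,-0.0017,0,0,120],
    [0.0445,-0.0017,0,0,120],
    [0.0445,-0.0017,0,0,120],
  ],
)

```text
clock: 10.45
ee_pos: [0.5227, 0.3425, 0.2638]
ee_rot: [-179.9, 0.1, 86.0]
ft_force: [1.5, 0.1, 0.3]
gripper_width: 0.0449
grip_force: 0.0
```

Call:
step_arm(
  commands=[
    [0,0,0,-0.1383,120],
    [0,0,0,-0.1383,120],
    [0,0,0,-0.1383,120],
    [0,0,0,-0.1383,120],
    [0,0,0,-0.1383,120],
    [0,0,0,-0.1383,120],
    [0,0,0,-0.1383,120],
    [0,0,0,-0.1383,120],
    [0,0,0,-0.1383,120],
    [0,0,0,-0.1383,120],
    [0,0,0,-0.1383,120],
    [0,0,0,-0.1383,120],
    [0,0,0,-0.1383,120],
    [0,0,0.035,0,120],
    [0,0,0,0,120],
    [0,0,0,0,120],
  ],
)

```text
clock: 12.05
ee_pos: [0.523, 0.3406, 0.2296]
ee_rot: [-180.0, -0.1, -171.0]
ft_force: [0.5, 0.6, 0.2]
gripper_width: 0.0453
grip_force: 0.0
```

Call:
step_arm(
  commands=[
    [-0.0007,-0.0013,0.026,0,120],
    [0,0,0.026,0,120],
    [0,0,0.0226,0,120],
    [0,0,0,0,120],
    [0,0,0,0,120],
    [0,0,0,0,230],
    [0,0,0,0,230],
    [0,0,0,0,230],
    [0,0,0,0,230],
    [0,0,0,0,230],
  ],
)

```text
clock: 13.05
ee_pos: [0.5248, 0.3402, 0.1578]
ee_rot: [179.9, 0.2, -171.0]
ft_force: [-0.3, 1.0, 6.4]
gripper_width: 0.0257
grip_force: 78.9
```

Call:
step_arm(
  commands=[
    [0,0,-0.02,0,230],
    [0,0,-0.035,0,230],
    [0,0,-0.04,0,230],
    [0,0,-0.035,0,230],
    [0,0,0,0.1383,230],
    [0,0,0,0.1383,230],
    [0,0,0,0.1383,230],
    [0,0,0,0.1383,230],
    [0,0,0,0.1383,230],
    [0,0,0,0.1383,230],
    [0,0,0,0.1383,230],
    [0,0,0,0.1383,230],
    [0,0,0,0.1383,230],
    [0,0,0,0.1383,230],
    [0,0,0,0.1383,230],
    [0,0,0,0.1383,230],
    [0,0,0,0.1383,230],
    [0,0,0,0,230],
  ],
)

```text
clock: 14.85
ee_pos: [0.5238, 0.3394, 0.2851]
ee_rot: [-179.9, 0.0, 85.9]
ft_force: [0.6, -0.2, -5.3]
gripper_width: 0.0256
grip_force: 79.6
```

Call:
step_arm(
  commands=[
    [-0.036,-0.0117,0,0,230],
    [-0.036,-0.0117,0,0,230],
    [-0.036,-0.0117,0,0,230],
    [-0.036,-0.0117,0,0,230],
    [-0.036,-0.0117,0,0,230],
    [-0.036,-0.0117,0,0,230],
    [-0.036,-0.0117,0,0,230],
    [-0.036,-0.0117,0,0,230],
    [0,0,0.035,0,230],
    [0,0,0.035,0,230],
    [0,0,0.0225,0,230],
    [0,0,0,0,230],
    [0,0,0,0,230],
  ],
)

```text
clock: 16.15
ee_pos: [0.411, 0.0587, 0.1938]
ee_rot: [180.0, 0.0, 86.1]
ft_force: [0.8, -0.2, -5.4]
gripper_width: 0.0257
grip_force: 80.4
```

```bash
python3 ring.py; python3 tilt.py
```

```text
scene ring rel TCP y 0.0028 z -0.0438 absz 0.1501 n 186 X faces [-0.0136 -0.0098  0.0055]
side ring rel TCP y 0.0007 z -0.047 absz 0.1469 n 242 X faces [-0.0135 -0.0085  0.0063]
tcp [0.411  0.0587 0.1938] [1.7997e+02 1.0000e-02 8.6120e+01] [ 0.8 -0.2 -5.4]
L tcp in peg frame -0.0893 0.0005
R tcp in peg frame -0.0893 0.201
scene tilt 0.117 ztop 0.1425 n 463 Y -0.128 0.125
side tilt 0.114 ztop 0.1419 n 394 Y -0.128 0.127
16.35 [0.4112 0.0588 0.1942] [-0.1 -0.2 -7. ]
```

Call:
step_arm(
  commands=[
    [0,0.01,0,0,230],
    [0,0.015,0,0,230],
    [0,0.015,0,0,230],
    [0,0.0,0,0,230],
  ],
)

```text
clock: 16.75
ee_pos: [0.4528, 0.0556, 0.1933]
ee_rot: [179.9, 0.0, 86.0]
ft_force: [-1.0, 0.7, -5.9]
gripper_width: 0.0256
grip_force: 80.6
```

Call:
step_arm(
  commands=[
    [0,0.018,0,0,230],
    [0,0.018,0,0,230],
    [0,0.018,0,0,230],
    [0,0.0185,0,0,230],
    [0,0,0,0,230],
    [0,0,0.006,0,230],
    [0,0,0.006,0,230],
    [0,0,0.005,0,230],
    [0,0,0.004,0,230],
    [0,0,0,0,230],
    [0,0,0,0,230],
  ],
)

```text
clock: 17.85
ee_pos: [0.5227, 0.0509, 0.172]
ee_rot: [-180.0, 0.0, 86.0]
ft_force: [-1.2, -0.0, -2.3]
gripper_width: 0.0253
grip_force: 81.4
```

Call:
step_arm(
  commands=[
    [0,0,0.003,0,230],
    [0,0,0.002,0,230],
    [0,0,0,0,230],
    [0,0,0,0,230],
  ],
)

```text
clock: 18.25
ee_pos: [0.523, 0.051, 0.1671]
ee_rot: [180.0, -0.0, 86.0]
ft_force: [-2.3, 0.7, 0.7]
gripper_width: 0.0255
grip_force: 82.0
```

```bash
python3 tilt.py
```

```text
scene tilt -0.008 ztop 0.1425 n 416 Y -0.128 0.106
side tilt -0.01 ztop 0.1417 n 325 Y -0.128 0.11
18.35 [0.523  0.051  0.1671] [-2.   0.3  1.2]
```

Call:
step_arm(
  commands=[
    [0,0,0,0,155],
    [0,0,0,0,155],
    [0,0,0,0,155],
    [0,0,-0.01,0,150],
    [0,0,-0.02,0,145],
    [0,0,-0.035,0,120],
    [0,0,-0.035,0,120],
    [0,0,0,0,120],
    [0.0435,-0.0042,0,0,120],
    [0.0435,-0.0042,0,0,120],
    [0.0435,-0.0042,0,0,120],
    [0.0435,-0.0042,0,0,120],
    [0.0435,-0.0042,0,0,120],
    [0.0435,-0.0042,0,0,120],
    [0.0435,-0.0042,0,0,120],
    [0.0435,-0.0042,0,0,120],
  ],
)

```text
clock: 19.95
ee_pos: [0.5132, 0.4022, 0.267]
ee_rot: [-180.0, 0.0, 86.0]
ft_force: [1.5, 0.1, 0.9]
gripper_width: 0.0451
grip_force: 0.0
```

Call:
step_arm(
  commands=[
    [0,0,0,-0.1383,120],
    [0,0,0,-0.1383,120],
    [0,0,0,-0.1383,120],
    [0,0,0,-0.1383,120],
    [0,0,0,-0.1383,120],
    [0,0,0,-0.1383,120],
    [0,0,0,-0.1383,120],
    [0,0,0,-0.1383,120],
    [0,0,0,-0.1383,120],
    [0,0,0,-0.1383,120],
    [0,0,0,-0.1383,120],
    [0,0,0,-0.1383,120],
    [0,0,0,-0.1383,120],
    [0,0,0.035,0,120],
    [0,0,0,0,120],
    [0,0,0,0,120],
  ],
)

```text
clock: 21.55
ee_pos: [0.5136, 0.4004, 0.2322]
ee_rot: [-180.0, -0.1, -171.0]
ft_force: [0.1, -0.1, 0.7]
gripper_width: 0.0451
grip_force: 0.0
```

```bash
python3 tilt.py
python3 - <<'E'
from h import *
c=read_camera("side"); cv2.imwrite("pics/side3.png",cv2.resize(c["img"][120:360,140:460,::-1],(800,600)))
E
```

```text
scene tilt 0.005 ztop 0.1427 n 461 Y -0.128 0.128
side tilt 0.005 ztop 0.1422 n 336 Y -0.128 0.127
21.65 [0.5141 0.4006 0.2336] [0.3 0.4 0.2]
```

View pics/side3.png

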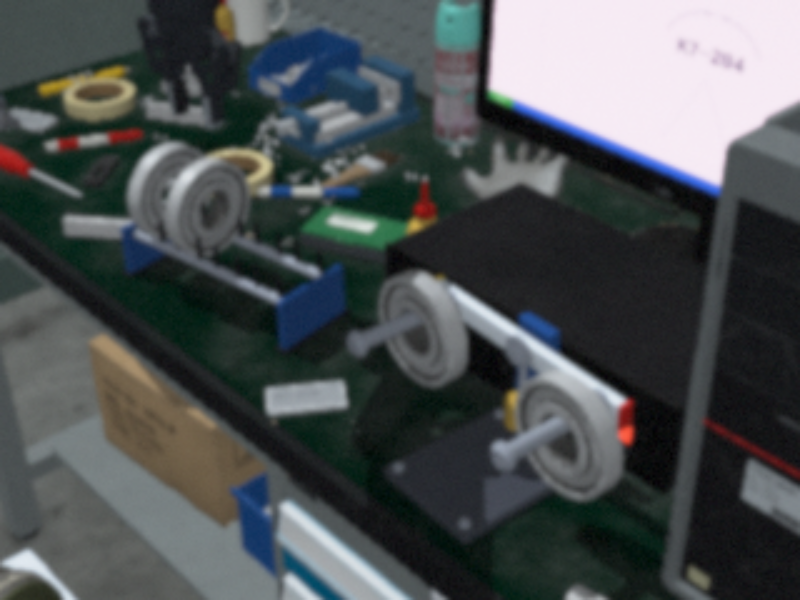

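Two rings hang freely, on the left peg at (425,330) and the right peg at (570,435), and the bar is level. Two rings remain in the rack at (160,195). I'll take the third the same way.

Call:
step_arm(
  commands=[
    [0,0,0.026,0,120],
    [0,0,0.026,0,120],
    [0,0,0.0256,0,120],
    [0,0,0,0,120],
    [0,0,0,0,120],
    [0,0,0,0,230],
    [0,0,0,0,230],
    [0,0,0,0,230],
    [0,0,0,0,230],
    [0,0,0,0,230],
  ],
)

```text
clock: 22.7
ee_pos: [0.5143, 0.4011, 0.1568]
ee_rot: [179.9, 0.2, -171.0]
ft_force: [-0.2, 0.6, 6.6]
gripper_width: 0.0258
grip_force: 78.9
```

Call:
step_arm(
  commands=[
    [0,0,-0.02,0,230],
    [0,0,-0.035,0,230],
    [0,0,-0.04,0,230],
    [0,0,-0.035,0,230],
    [0,0,0,0.1383,230],
    [0,0,0,0.1383,230],
    [0,0,0,0.1383,230],
    [0,0,0,0.1383,230],
    [0,0,0,0.1383,230],
    [0,0,0,0.1383,230],
    [0,0,0,0.1383,230],
    [0,0,0,0.1383,230],
    [0,0,0,0.1383,230],
    [0,0,0,0.1383,230],
    [0,0,0,0.1383,230],
    [0,0,0,0.1383,230],
    [0,0,0,0.1383,230],
    [0,0,0,0,230],
  ],
)

```text
clock: 24.5
ee_pos: [0.5134, 0.4002, 0.284]
ee_rot: [-179.9, 0.1, 85.9]
ft_force: [-0.0, -0.0, -5.6]
gripper_width: 0.0259
grip_force: 79.8
```

Call:
step_arm(
  commands=[
    [-0.0422,-0.0061,0,0,230],
    [-0.0422,-0.0061,0,0,230],
    [-0.0422,-0.0061,0,0,230],
    [-0.0422,-0.0061,0,0,230],
    [-0.0422,-0.0061,0,0,230],
    [-0.0422,-0.0061,0,0,230],
    [-0.0422,-0.0061,0,0,230],
    [-0.0422,-0.0061,0,0,230],
    [-0.0422,-0.0061,0,0,230],
    [-0.0422,-0.0061,0,0,230],
    [-0.0422,-0.0061,0,0,230],
    [-0.0422,-0.0061,0,0,230],
    [-0.0422,-0.0061,0,0,230],
    [0,0,0.035,0,230],
    [0,0,0.035,0,230],
    [0,0,0.0315,0,230],
    [0,0,0,0,230],
    [0,0,0,0,230],
  ],
)

```text
clock: 26.3
ee_pos: [0.3965, -0.1415, 0.1838]
ee_rot: [180.0, 0.0, 86.1]
ft_force: [0.2, -0.6, -4.5]
gripper_width: 0.0255
grip_force: 80.8
```

```bash
python3 ring.py
```

```text
scene ring rel TCP y 0.0019 z -0.0427 absz 0.1411 n 219 X faces [-0.014  -0.0104  0.005 ]
side ring rel TCP y -0.0006 z -0.0448 absz 0.1391 n 301 X faces [-0.0141 -0.0098  0.0063]
tcp [ 0.3965 -0.1415  0.1838] [1.7998e+02 1.0000e-02 8.6120e+01] [ 0.2 -0.6 -4.5]
L tcp in peg frame -0.0897 -0.2002
R tcp in peg frame -0.0897 0.0003
```

Call:
step_arm(
  commands=[
    [0,0,0.003,0,230],
    [0,0.01,0,0,230],
    [0,0.015,0,0,230],
    [0,0.015,0,0,230],
    [0,0.0137,0,0,230],
    [0,0,0,0,230],
    [0,0,0,0,230],
  ],
)

```text
clock: 27.1
ee_pos: [0.45, -0.1449, 0.1799]
ee_rot: [-180.0, -0.0, 86.0]
ft_force: [0.7, -0.1, -6.3]
gripper_width: 0.0258
grip_force: 80.9
```

Call:
step_arm(
  commands=[
    [0,0,0.006,0,230],
    [0,0,0.006,0,230],
    [0,0,0.004,0,230],
    [0,0,0.004,0,230],
    [0,0,0.003,0,230],
    [0,0,0,0,230],
    [0,0,0,0,230],
  ],
)

```text
clock: 27.8
ee_pos: [0.4497, -0.145, 0.1569]
ee_rot: [-180.0, -0.0, 86.0]
ft_force: [-2.1, 1.7, -1.3]
gripper_width: 0.0257
grip_force: 81.5
```

```bash
python3 tilt.py
```

```text
scene tilt 0.091 ztop 0.1418 n 96 Y -0.128 -0.084
side tilt 0.097 ztop 0.1422 n 179 Y -0.128 0.125
27.9 [ 0.4497 -0.145   0.157 ] [-4.1  0.8 -0.4]
```

Call:
step_arm(
  commands=[
    [0,0,0.0015,0,230],
    [0,0,0,0,230],
    [0,0,0,0,155],
    [0,0,0,0,155],
    [0,0,0,0,155],
    [0,0,-0.01,0,150],
    [0,0,-0.02,0,145],
    [0,0,-0.04,0,120],
    [0,0,-0.04,0,120],
    [0,0,0,0,120],
  ],
)

```text
clock: 28.9
ee_pos: [0.4513, -0.1459, 0.271]
ee_rot: [179.4, 0.3, 86.0]
ft_force: [-0.1, 0.0, -0.8]
gripper_width: 0.0455
grip_force: 0.0
```

```bash
python3 tilt.py
```

```text
scene tilt 0.102 ztop 0.1417 n 229 Y -0.128 0.075
side tilt 0.112 ztop 0.1419 n 296 Y -0.128 0.124
29.0 [ 0.4499 -0.1451  0.2663] [-0.5 -0.5  0. ]
```

Call:
step_arm(
  commands=[
    [0.0435,0.0009,0,0,120],
    [0.0435,0.0009,0,0,120],
    [0.0435,0.0009,0,0,120],
    [0.0435,0.0009,0,0,120],
    [0.0435,0.0009,0,0,120],
    [0.0435,0.0009,0,0,120],
    [0.0435,0.0009,0,0,120],
    [0.0435,0.0009,0,0,120],
    [0.0435,0.0009,0,0,120],
    [0.0435,0.0009,0,0,120],
    [0.0435,0.0009,0,0,120],
    [0.0435,0.0009,0,0,120],
    [0.0435,0.0009,0,0,120],
    [0.0435,0.0009,0,0,120],
  ],
)

```text
clock: 30.4
ee_pos: [0.5045, 0.4632, 0.2637]
ee_rot: [-179.9, 0.1, 86.0]
ft_force: [0.5, -0.3, 0.7]
gripper_width: 0.0454
grip_force: 0.0
```

Call:
step_arm(
  commands=[
    [0,0,0,-0.1383,120],
    [0,0,0,-0.1383,120],
    [0,0,0,-0.1383,120],
    [0,0,0,-0.1383,120],
    [0,0,0,-0.1383,120],
    [0,0,0,-0.1383,120],
    [0,0,0,-0.1383,120],
    [0,0,0,-0.1383,120],
    [0,0,0,-0.1383,120],
    [0,0,0,-0.1383,120],
    [0,0,0,-0.1383,120],
    [0,0,0,-0.1383,120],
    [0,0,0,-0.1383,120],
    [0,0,0.035,0,120],
    [0,0,0,0,120],
    [0,0,0,0,120],
  ],
)

```text
clock: 32.0
ee_pos: [0.5047, 0.4614, 0.2295]
ee_rot: [-179.9, -0.2, -171.0]
ft_force: [0.5, -0.8, 0.1]
gripper_width: 0.0453
grip_force: 0.0
```

Call:
step_arm(
  commands=[
    [0,0,0.026,0,120],
    [0,0,0.026,0,120],
    [0,0,0.0226,0,120],
    [0,0,0,0,120],
    [0,0,0,0,120],
    [0,0,0,0,230],
    [0,0,0,0,230],
    [0,0,0,0,230],
    [0,0,0,0,230],
    [0,0,0,0,230],
  ],
)

```text
clock: 33.0
ee_pos: [0.5055, 0.4623, 0.1583]
ee_rot: [179.9, 0.2, -171.0]
ft_force: [0.1, 1.3, 6.7]
gripper_width: 0.0257
grip_force: 79.2
```

Call:
step_arm(
  commands=[
    [0,0,-0.02,0,230],
    [0,0,-0.035,0,230],
    [0,0,-0.04,0,230],
    [0,0,-0.035,0,230],
    [0,0,0,0.1383,230],
    [0,0,0,0.1383,230],
    [0,0,0,0.1383,230],
    [0,0,0,0.1383,230],
    [0,0,0,0.1383,230],
    [0,0,0,0.1383,230],
    [0,0,0,0.1383,230],
    [0,0,0,0.1383,230],
    [0,0,0,0.1383,230],
    [0,0,0,0.1383,230],
    [0,0,0,0.1383,230],
    [0,0,0,0.1383,230],
    [0,0,0,0.1383,230],
    [0,0,0,0,230],
  ],
)

```text
clock: 34.8
ee_pos: [0.5047, 0.4614, 0.2854]
ee_rot: [-179.9, 0.1, 85.9]
ft_force: [0.5, -0.2, -5.4]
gripper_width: 0.0255
grip_force: 79.7
```

Call:
step_arm(
  commands=[
    [-0.0409,-0.0066,0,0,230],
    [-0.0409,-0.0066,0,0,230],
    [-0.0409,-0.0066,0,0,230],
    [-0.0409,-0.0066,0,0,230],
    [-0.0409,-0.0066,0,0,230],
    [-0.0409,-0.0066,0,0,230],
    [-0.0409,-0.0066,0,0,230],
    [-0.0409,-0.0066,0,0,230],
    [-0.0409,-0.0066,0,0,230],
    [-0.0409,-0.0066,0,0,230],
    [0,0,0.035,0,230],
    [0,0,0.035,0,230],
    [0,0,0.0215,0,230],
    [0,0,0,0,230],
    [0,0,0,0,230],
  ],
)

```text
clock: 36.3
ee_pos: [0.4109, 0.0582, 0.1952]
ee_rot: [180.0, 0.0, 86.1]
ft_force: [0.2, -0.8, -6.1]
gripper_width: 0.0255
grip_force: 80.3
```

```bash
python3 ring.py; python3 tilt.py
```

```text
scene ring rel TCP y 0.0027 z -0.0449 absz 0.1503 n 192 X faces [-0.0135 -0.0091  0.0062]
side ring rel TCP y 0.0003 z -0.0469 absz 0.1483 n 248 X faces [-0.0137 -0.0085  0.0062]
tcp [0.4109 0.0582 0.1952] [1.7996e+02 1.0000e-02 8.6120e+01] [ 0.2 -0.8 -6.1]
L tcp in peg frame -0.0894 -0.0001
R tcp in peg frame -0.0893 0.2004
scene tilt 0.112 ztop 0.1426 n 471 Y -0.128 0.125
side tilt 0.113 ztop 0.142 n 392 Y -0.127 0.127
36.5 [0.411  0.0582 0.1954] [-0.6 -0.2 -4.1]
```

Call:
step_arm(
  commands=[
    [0,0,0.001,0,230],
    [0,0.01,0,0,230],
    [0,0.015,0,0,230],
    [0,0.015,0,0,230],
    [0,0.0134,0,0,230],
    [0,0,0,0,230],
    [0,0,0,0,230],
  ],
)

```text
clock: 37.2
ee_pos: [0.4638, 0.0545, 0.1931]
ee_rot: [-180.0, -0.0, 86.0]
ft_force: [-0.7, -0.2, -6.2]
gripper_width: 0.0255
grip_force: 80.4
```

Call:
step_arm(
  commands=[
    [0,0,0.006,0,230],
    [0,0,0.006,0,230],
    [0,0,0.005,0,230],
    [0,0,0.004,0,230],
    [0,0,0.003,0,230],
    [0,0,0,0,230],
    [0,0,0,0,230],
  ],
)

```text
clock: 37.9
ee_pos: [0.4638, 0.0545, 0.1694]
ee_rot: [180.0, 0.0, 86.0]
ft_force: [-1.0, 2.0, 0.2]
gripper_width: 0.0255
grip_force: 80.9
```

```bash
python3 tilt.py
```

```text
scene tilt 0.014 ztop 0.1424 n 449 Y -0.128 0.127
side tilt 0.016 ztop 0.1418 n 351 Y -0.128 0.126
38.0 [0.4638 0.0545 0.1694] [-0.8  0.7  0.1]
```

Nearly level. Releasing now, then backing straight up.

Call:
step_arm(
  commands=[
    [0,0,0.001,0,230],
    [0,0,0,0,155],
    [0,0,0,0,155],
    [0,0,0,0,155],
    [0,0,-0.01,0,150],
    [0,0,-0.02,0,145],
    [0,0,-0.04,0,120],
    [0,0,-0.04,0,120],
    [0.045,0,-0.01,0,120],
    [0.045,0,0,0,120],
    [0.045,0,0,0,120],
    [0.045,0,0,0,120],
    [0.045,0,0,0,120],
    [0,0,0,0,120],
    [0,0,0,0,120],
    [0,0,0,0,120],
    [0,0,0,0,120],
    [0,0,0,0,120],
    [0,0,0,0,120],
    [0,0,0,0,120],
  ],
)

```text
clock: 40.0
ee_pos: [0.4796, 0.2786, 0.2884]
ee_rot: [180.0, -0.0, 86.0]
ft_force: [-0.1, 0.5, 0.6]
gripper_width: 0.0455
grip_force: 0.0
```

```bash
python3 tilt.py
python3 - <<'E'
from h import *
c=read_camera("side"); cv2.imwrite("pics/side4.png",cv2.resize(c["img"][180:360,240:480,::-1],(800,600)))
E
```

```text
scene tilt 0.011 ztop 0.1426 n 474 Y -0.128 0.127
side tilt 0.011 ztop 0.1418 n 351 Y -0.128 0.125
40.1 [0.4795 0.2788 0.2884] [-0.1  0.1  0.2]
```

View pics/side4.png

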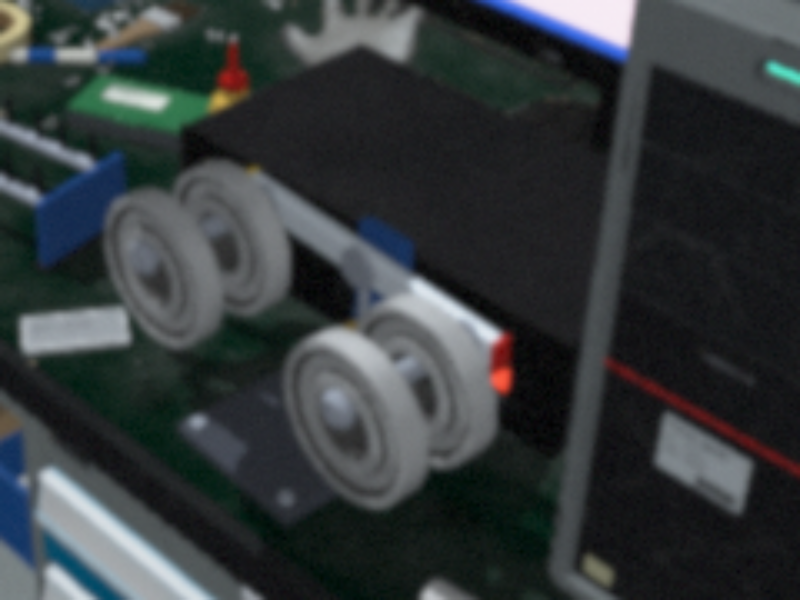

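All four rings hang freely behind the collars, the left pair at (160,265) and (230,235), the right pair at (355,410) and (430,375). The bar is level at 0.011 rad, so I'm handing in.

```bash
python3 -c "
from rig import sign_off
print(sign_off())"
```

```text
the job is handed in; nothing more can be done
None
```

All four rings hang two per peg, the bar measured level to about 0.01 rad, and I handed the job in at about 40 s; the hand-in returned no verdict.

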